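# Find the key that opens the cash box

## Robot

A 7-joint arm with a two-finger parallel gripper is mounted at the origin on the work surface. World frame = base frame: x ahead of the robot, y to its left, z up, the work surface at z = 0. Lengths are in m, angles in rad, forces in N, time in s.
With the tool pointing down it reaches from about 0.4 to 0.85 m from the base axis. Payload 10.4 kg.
Tool frame: the origin (TCP) lies at the centre of the arm's flange, where the gripper is bolted on; the fingertips stand 173 mm ahead of it and the grasp point (between the pads) lies 155 mm ahead of it; z points along the fingers, y is the line along which they close (so a half turn about z gives the same grasp; the last joint's range is limited). The gripper opens to 85 mm and grips with 20 to 120 N. Pads are 22 mm wide; open, the fingers measure 114 mm over their backs; the gripper's body (76 mm by 85 mm) begins 54 mm behind the grasp point. The pads swing forward as they close: fully open they stand 13 mm farther back than shut.
Start: joints at [1.153, 0.332, -0.065, 1.46, 0.022, 1.35, -0.088], TCP at [0.24, -0.577, 0.405] pointing down, gripper open.
Joint ranges: [-2.6, 2.6], [-0.5, 2.12], [-1.47, 1.34], [0.16, 2.42], [-1.27, 4.41], [0.06, 2.06], [-2.6, 2.6]. Speed limits (rad/s): [2.22, 2.22, 2.79, 2.79, 3.14, 3.14, 3.14].

## Interface

Orientations are given as a unit quaternion [x, y, z, w].
In Python, from workcell import manip, viewer, finder gives the robot as it stands.
- The arm moves only by the tool arm_command, never from a script. Its argument "plan" is a list of rows, each an object with "dp": the shift along the tool's x, y, z in mm, a list of three; "spin": the turn about the tool's z in rad. A call has 1 to 5 rows; each row shifts and turns the commanded pose from where the row before left it, along the tool's axes as they then stand; what a row does not reach is not made up. A row lasts 1/10 s, in which the tool goes at most 50 mm and 8.59 degrees, less where a joint would pass 70% of its speed; a pose out of reach is approached as far as the arm can. A call is refused whole if a number of a shift passes 50 or a number of a turn 0.15, either way. A call with a gripper value outside its range is refused whole. "grip" is the closure, from -1 (fully open) to 1 (shut), set as the call begins (left out, the last holds). The fingers move at their own pace and stop on an object; "newtons" is the grip in N (left out, the last holds). Time passes only in rows, so rows that do not move let the fingers close. It gives the time, the measured TCP pose, the force, the opening and the grip force at its end, in the units of the state.
- manip.get_obs(): the state, without advancing time (a new reading comes with each control period).
- viewer.camera(name): name is "side" or "top" or "wrist"; returns the picture (384x512x3 uint8, blue, green, red); there is no depth.
- viewer.camera_params(name): a dict with "vertical_fov" (degrees; the focal length in pixels is half the picture's height over the tangent of half this angle, whatever the lens; pixels are square), "cx", "cy" (the principal point, pixels), "k1" (the pictures are not rectified: a ray, as slopes to the right and down, at radius r is drawn at 1 + k1 r^2 times it, then the intrinsics apply), "R" (3x3) and "t" (3): a world point X has camera coordinates R X + t; the wrist camera has in their place "T_tool_cam" (4x4, takes a point from camera to tool coordinates, whose origin is the TCP and whose axes are the flange's). Camera axes: x right, y down, z forward; pixel columns grow to the right and rows downward; lengths in m; the calibration is good to about 2 mm. A picture is of the moment at which its call begins: read the wrist's pose just before it. camera_params takes no time and is no camera call.
- manip.hand_in(): hands the job in; it is judged then, once.
Trained networks look in the newest picture that a camera, given by its name, has taken for a name from the list of things; names that differ only in an ending like _2 or _b are one class to them, and where a whole thing is asked for, a point or a joint stands for the part that bears it (a point fixed in the world has none). Each returns a list of dicts, best first, with "score" (0 to 1); they miss things now and then, are a little off and sometimes report something else, mostly with a low value. They report only what shows in the picture. A call takes as long as a camera call. They do not tell look-alikes from the thing itself.
- finder.find_in(camera, thing): "position" ([x, y, z] in m, in world coordinates, good to about 4 mm: the middle of the surface that is visible of it).
The state is a dict: "clock": time; "joint_pos": joint angles; "joint_velocities": joint speeds; "tau": joint torques, N m; "position": TCP position; "ee_rot": TCP orientation; "ft_force": force on the tool from outside, world axes, zero at the start; "torque": the same for the moment, N m; "grip_width": opening from 0.0 (shut) to 1.0 (fully open); "grasp_force": force on a finger pad.
Only numpy, scipy, OpenCV 4.12 (cv2) and the standard library are available. Lean on these libraries where they do the work, as an engineer would, in place of code of your own. Each camera call takes 0.05 s, during which the arm holds its last target. There are 200 camera calls.

## Task

One of the three keys in the wooden rack opens the lock on top of the grey cash box: try them one after another, each pushed fully home before you turn it clockwise, until you find it. Put each key that does not turn back upright into a hole of the rack; turn the right key clockwise all the way to its stop, about 105 degrees, and leave it standing fully home in the lock, let go. Do not shift or tip the coffee pot, the jam jar, the breakfast board or the butter curler.

Things in the scene. Friction and masses are not known exactly. Their poses are not given: they have to be found in the camera images.
- key_a: first of three 50 g keys, told apart only by their bits; which one works differs from start to start. Upright T: black plastic bow 60 (x) x 10 (y) x 28 mm tall; below it a steel blade 28 x 6 mm, 10 mm deep, then a 6 mm shaft to a pointed tip 52 mm below the bow. Origin: centre of the bow's underside, z up. A half turn about z makes no difference.
- key_b: second key, as key_a; each key has one flat bit, 26 x 4.5 x 6 mm, on its shaft in the plane of the bow: 19 mm below the bow on key_a, 29 mm on key_b, 39 mm on key_c
- key_c: third key, as key_a
- cashbox: grey steel cash box, fixed to the table, 130 (x) x 150 (y) x 70 mm tall, hollow inside; origin under its centre, z up. On the middle of its top turns a square steel lock plate, 44 x 44 mm, 10 mm thick (its top is 80 mm above the table).
- keyway (a point): centre of the lock plate's top, the mouth of the keyway, axes as the box. Keyway: a through slot 34 x 10 mm, 3 mm chamfer, lengthwise along the box's x at lock_plate 0 (it turns with the plate). A key goes straight down, bow along the slot, either way round, until its bow lies on the plate; inside, a hole 10 mm wide guides the tip over the last 7 mm.
- lock_plate (a joint): turn of the lock plate (rad), 0 at start (locked), growing clockwise seen from above, stop at 1.85. 0.05 N m friction, no spring: stays where left. The key has about 0.15 rad of play each way in the slot. A wrong key, fully home, is blocked about 0.4 rad from the start (plate never past 0.4); the right one turns to the stop. A key lifts straight out; the next must be lined up with the slot.
- rack: wooden key rack, fixed, 62 (x) x 210 (y) mm, top at 65 mm, with three square through holes 38 x 38 mm in a row along its y axis, 68 mm apart; the keys hang in them, bow lying across the hole on the rack's top, within 0.5 rad of the rack's x axis. Origin under its centre, z up.
- hole_1 (a point): centre of the rack's hole at its -y end, at the top face
- hole_2 (a point): centre of the middle hole, at the top face
- hole_3 (a point): centre of the hole at its +y end, at the top face
- coffee_pot: green enamel coffee pot, loose, 0.6 kg, 90 mm in diameter at the foot, 149 mm tall with its knob; handle reaches 77 mm out to its +x, spout 80 mm out to its -x; stands behind the work. Origin under its centre. Leave it alone.
- jam_jar: glass jam jar screwed shut, loose, 68 mm in diameter, 95 mm tall, 0.4 kg, standing close between the rack and the box; origin under its centre. Leave it alone.
- breakfast_board: small wooden breakfast board, loose, 120 x 200 x 14 mm, 0.4 kg; origin under its centre. Leave it alone.
- butter_curler: stainless butter curler lying on the board, 160 mm long along its x axis, 16 mm thick; origin under its middle. Leave it alone.
Not all that is in view belongs to the job. Leave any green or purple look-alike of the key_c alone.

How it is judged:
By the outcome, as a careful person would: the job done as asked, in the order asked, and still so for the second after the job is handed in, with the robot touching nothing.
It also fails if it takes over 72 s, if anything falls off the work surface, if the arm or the gripper's body presses on something with over 40 N, if the wrist force passes 120 N, or if a joint passes its speed limit or range.

## Working session

There is one attempt and no reset: what is moved stays moved. The work goes in short steps, Python scripts to look and compute and a tool call to move; the robot and the scene stay as the last step left them, time stands still between calls to the robot, and variables do not carry over. Pictures are saved under pics/ and viewed, at most 10 in all, crops included, and the job is handed in when it is done.

Besides the shell and the picture viewer there is one more tool, called after ">>>" by a JSON object that holds its "fn" and its "kwargs". arm_command: Moves the arm, as the interface text tells. Its arguments: {"type":"object","properties":{"plan":{"type":"array","items":{"type":"object","properties":{"dp":{"type":"array","items":{"type":"number"}},"spin":{"type":"number"}}}},"grip":{"type":"number"},"newtons":{"type":"number"}},"required":["plan"]}

```bash
ls; mkdir -p pics
python3 - <<'E'
from workcell import manip, viewer, finder
import cv2, numpy as np
o=manip.get_obs(); print(o)
a=viewer.camera("top"); b=viewer.camera("side")
cv2.imwrite("pics/ts.png", cv2.resize(np.vstack([a,b]),None,fx=.78,fy=.78)); cv2.imwrite("pics/top0.png",a)
for n in ["key_a","cashbox","keyway","rack","jam_jar","coffee_pot","hole_1"]:
    for c in ["top","side"]:
        try: print(n,c,[(np.round(d["position"],3).tolist(),round(d["score"],2)) for d in finder.find_in(c,n)][:5])
        except Exception as e: print(n,c,e)
for c in ["top","side","wrist"]: print(c,viewer.camera_params(c))
E
```

```text
pics
{'clock': 0.0, 'joint_pos': array([ 1.15341225,  0.33288595, -0.06469157,  1.46097234,  0.02161231,
        1.34992317, -0.08849838]), 'joint_velocities': array([-0.00058576,  0.00074274,  0.00088628,  0.00015729, -0.00090178,
        0.00010433, -0.00040461]), 'tau': array([ 7.52948381e-04, -6.25460243e+01,  4.92977793e-02, -3.91612816e+01,
        1.60701008e-02,  9.91578359e-03,  3.22122241e-05]), 'position': array([ 0.24032578, -0.5767967 ,  0.40389214]), 'ee_rot': array([ 9.80579328e-01,  1.96121453e-01, -1.88291545e-04, -7.22308279e-04]), 'ft_force': array([0.12280835, 0.70379326, 0.1853252 ]), 'torque': array([-0.00838511, -0.00498354,  0.00635022]), 'grasp_force': 0.0, 'grip_width': 0.9989233183574391}
key_a top [([0.568, -0.341, 0.007], 0.97), ([0.672, -0.256, 0.01], 0.75), ([0.508, -0.145, 0.09], 0.7), ([0.507, -0.083, 0.095], 0.66), ([0.367, -0.244, 0.009], 0.64)]
key_a side [([0.507, -0.143, 0.081], 0.62), ([0.568, -0.339, 0.008], 0.62), ([0.669, -0.256, 0.012], 0.61), ([0.514, -0.082, 0.078], 0.56), ([0.506, -0.212, 0.082], 0.52)]
cashbox top [([0.542, 0.175, 0.069]
[... 1069 characters left out ...]
0.10532688140123178, 'R': array([[-0.99974664, -0.0037384 , -0.02219649],
       [ 0.01517778,  0.61624471, -0.78740847],
       [ 0.01662212, -0.78754586, -0.61603184]]), 't': array([0.54812548, 0.06153245, 1.00238617])}
wrist {'vertical_fov': 65.17501473435307, 'cx': 255.92883052950725, 'cy': 192.95292689502767, 'k1': 0.0006116553026398665, 'T_tool_cam': array([[ 3.77025727e-04, -9.61998283e-01, -2.73055234e-01,
         6.83528490e-02],
       [ 9.99999887e-01,  2.83678839e-04,  3.81340899e-04,
        -6.49474793e-04],
       [-2.89389299e-04, -2.73055346e-01,  9.61998282e-01,
         3.10211917e-02],
       [ 0.00000000e+00,  0.00000000e+00,  0.00000000e+00,
         1.00000000e+00]])}
```

View pics/ts.png

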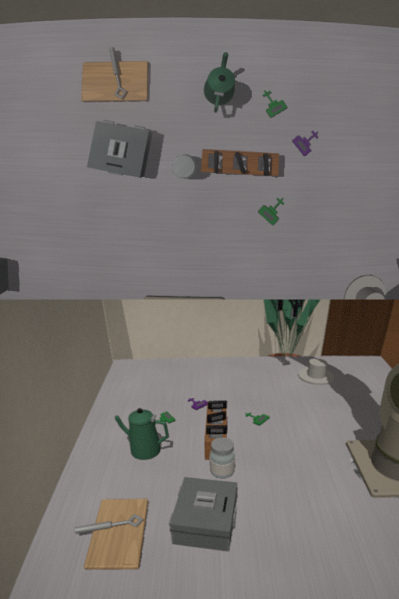

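Side-by-side view, top (upper) and side (lower). The black keys hang in the rack at about (217,162), (240,163) and (265,164). The green look-alikes at (273,104) and (270,211) and the purple one at (304,143) lie on the table. The three black upright ones in the rack fit the description, so I'll confirm them in an enlarged crop.

```bash
cat > h.py <<'E'
from workcell import manip, viewer, finder
import cv2, numpy as np
from scipy.spatial.transform import Rotation as Rot
def cam(name,obs=None):
    p=viewer.camera_params(name); f=192/np.tan(np.radians(p["vertical_fov"]/2))
    if name=="wrist":
        T=np.eye(4); T[:3,:3]=Rot.from_quat(obs["ee_rot"]).as_matrix(); T[:3,3]=obs["position"]
        W=np.linalg.inv(T@p["T_tool_cam"]); R,t=W[:3,:3],W[:3,3]
    else: R,t=p["R"],p["t"]
    K=np.array([[f,0,p["cx"]],[0,f,p["cy"]],[0,0,1]]); return K,np.array([p["k1"],0,0,0,0.]),R,t
def toworld(px,z,name,obs=None):
    K,d,R,t=cam(name,obs)
    u=cv2.undistortPoints(np.array(px,float).reshape(-1,1,2),K,d).reshape(-1,2)
    r=np.c_[u,np.ones(len(u))]@R; c=-R.T@t
    return c+r*((z-c[2])/r[:,2])[:,None]
def topix(X,name,obs=None):
    K,d,R,t=cam(name,obs); return cv2.projectPoints(np.array(X,float),cv2.Rodrigues(R)[0],t,K,d)[0].reshape(-1,2)
E
python3 - <<'E'
from h import *
a=cv2.imread("pics/top0.png")
c=a[140:240,105:370]; cv2.imwrite("pics/crop0.png",cv2.resize(c,None,fx=3,fy=3,interpolation=cv2.INTER_CUBIC))
E
```

```text
(no output)
```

View pics/crop0.png

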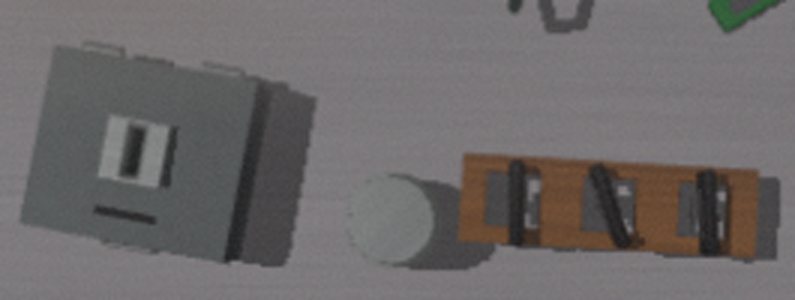

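```bash
cat >> h.py <<'E'
def yaw(o):
    x=Rot.from_quat(o["ee_rot"]).as_matrix()[:,0]; return np.arctan2(x[1],x[0])
def plan(P,psi,n,o=None,dec=0):
    """rows from pose o to TCP position P, yaw psi (psi taken as given, not wrapped: turn = psi - yaw(o))"""
    o=o or manip.get_obs(); R=Rot.from_quat(o["ee_rot"])
    d=(np.array(P)-o["position"])*1000/n; s=-(psi-yaw(o))/n
    for k in range(n):
        Rk=(R*Rot.from_rotvec([0,0,s*k])).as_matrix(); print(k,np.round(Rk.T@d,dec).tolist(),round(s,3))
E
python3 - <<'E'
from h import *
c=lambda x,y:(105+(x+.5)/3-.5,140+(y+.5)/3-.5)
k=toworld([c(516,160),c(516,243),c(594,168),c(628,245),c(708,172),c(707,253)],.093,"top")
for i in range(3):
    d=k[2*i]-k[2*i+1]; print("key",k[2*i:2*i+2].mean(0).round(4),np.hypot(*d[:2]).round(3),np.arctan2(d[1],d[0]).round(3))
p=toworld([c(110,115),c(170,124),c(160,187),c(98,178)],.08,"top"); print(p.round(3),p.mean(0)); d=p[1]-p[0];print(np.arctan2(d[1],d[0]))
plan([.50,-.145,.405],3.13,19)
E
```

```text
key [ 0.5116 -0.0833  0.093 ] 0.056 0.012
key [ 0.509  -0.1481  0.093 ] 0.057 0.426
key [ 0.5057 -0.2145  0.093 ] 0.055 -0.008
[[0.568 0.201 0.08 ]
 [0.562 0.158 0.08 ]
 [0.518 0.164 0.08 ]
 [0.524 0.208 0.08 ]] [0.54301662 0.18298009 0.08      ]
-1.7043478984132816
0 [21.0, -16.0, -0.0] -0.144
1 [23.0, -13.0, -0.0] -0.144
2 [25.0, -9.0, -0.0] -0.144
3 [26.0, -5.0, -0.0] -0.144
4 [26.0, -2.0, -0.0] -0.144
5 [26.0, 2.0, -0.0] -0.144
6 [26.0, 6.0, -0.0] -0.144
7 [25.0, 10.0, -0.0] -0.144
8 [23.0, 13.0, -0.0] -0.144
9 [21.0, 16.0, -0.0] -0.144
10 [18.0, 19.0, -0.0] -0.144
11 [15.0, 22.0, -0.0] -0.144
12 [12.0, 24.0, -0.0] -0.144
13 [9.0, 25.0, -0.0] -0.144
14 [5.0, 26.0, -0.0] -0.144
15 [1.0, 26.0, -0.0] -0.144
16 [-3.0, 26.0, -0.0] -0.144
17 [-6.0, 26.0, -0.0] -0.144
18 [-10.0, 25.0, -0.0] -0.144
```

>>> {"fn": "arm_command", "kwargs": {"plan": [{"dp": [21, -16, 0], "spin": -0.144}, {"dp": [23, -13, 0], "spin": -0.144}, {"dp": [25, -9, 0], "spin": -0.144}, {"dp": [26, -5, 0], "spin": -0.144}, {"dp": [26, -2, 0], "spin": -0.144}], "grip": 0.2}}

```text
clock: 1.3
position: [0.3079, -0.4622, 0.4048]
ee_rot: [0.847, 0.532, -0.0, 0.0]
ft_force: [-0.4, 0.3, 0.4]
grip_width: 0.401
grasp_force: 0.0
```

>>> {"fn": "arm_command", "kwargs": {"plan": [{"dp": [26, 2, 0], "spin": -0.144}, {"dp": [26, 6, 0], "spin": -0.144}, {"dp": [25, 10, 0], "spin": -0.144}, {"dp": [23, 13, 0], "spin": -0.144}, {"dp": [21, 16, 0], "spin": -0.144}]}}

```text
clock: 1.8
position: [0.3757, -0.3485, 0.4049]
ee_rot: [0.606, 0.796, -0.0, 0.0]
ft_force: [0.1, 0.3, -0.1]
grip_width: 0.399
grasp_force: 0.0
```

>>> {"fn": "arm_command", "kwargs": {"plan": [{"dp": [18, 19, 0], "spin": -0.144}, {"dp": [15, 22, 0], "spin": -0.144}, {"dp": [12, 24, 0], "spin": -0.144}, {"dp": [9, 25, 0], "spin": -0.144}, {"dp": [5, 26, 0], "spin": -0.144}]}}

```text
clock: 2.3
position: [0.4448, -0.2352, 0.4049]
ee_rot: [0.286, 0.958, -0.0, 0.0]
ft_force: [0.3, 0.0, -0.1]
grip_width: 0.403
grasp_force: 0.0
```

>>> {"fn": "arm_command", "kwargs": {"plan": [{"dp": [1, 26, 0], "spin": -0.144}, {"dp": [-3, 26, 0], "spin": -0.144}, {"dp": [-6, 26, 0], "spin": -0.144}, {"dp": [-10, 25, 0], "spin": -0.144}, {"dp": [0, 0, 0], "spin": 0}]}}

```text
clock: 2.8
position: [0.5002, -0.1419, 0.405]
ee_rot: [0.0, 1.0, 0.001, 0.001]
ft_force: [-0.3, 0.3, 0.6]
grip_width: 0.397
grasp_force: 0.0
```

Run:
```python
from h import *
import pickle
o=manip.get_obs(); print(o["clock"],o["position"],yaw(o),o["joint_pos"].round(2),o["grip_width"])
a=viewer.camera("wrist"); cv2.imwrite("pics/w1.png",a); pickle.dump(o,open("o1.pkl","wb"))
print([(np.round(d["position"],4).tolist(),round(d["score"],2)) for d in finder.find_in("wrist","key_a")])
cv2.imwrite("pics/w1b.png",cv2.resize(a,None,fx=1.5,fy=1.5,interpolation=cv2.INTER_CUBIC))
```

```text
2.8 [ 0.50020526 -0.14189601  0.40501498] 3.14066201031427 [ 0.79  0.15 -0.65  1.71  0.09  1.31  1.69] 0.39703575960026716
[([0.3648, -0.2486, 0.0099], 0.85), ([0.5085, -0.1527, 0.0881], 0.62), ([0.498, -0.0841, 0.0924], 0.61), ([0.6575, -0.2663, 0.0085], 0.46)]
```

View pics/w1b.png

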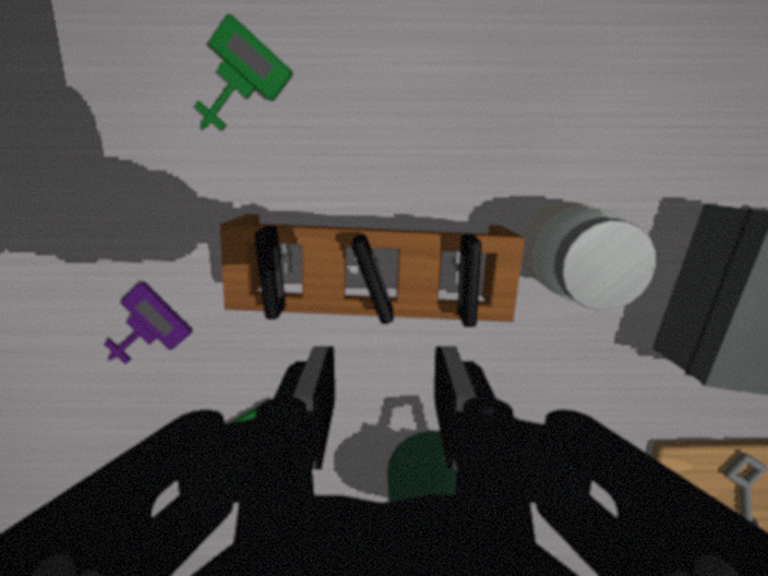

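Wrist view: the three black bows are at about (270,272), (373,278) and (469,280) in the 1.5x picture. The green and purple look-alikes lie flat on the table, clear of the rack. I'll fit the bow and rack models to the silhouettes.

```bash
cat >> h.py <<'E'
from scipy.optimize import minimize
def boxpts(p,size,z0,z1):
    c,s=np.cos(p[2]),np.sin(p[2]); h=[(i*size[0]/2,j*size[1]/2) for i in(-1,1) for j in(-1,1)]
    return [[p[0]+c*a-s*b,p[1]+s*a+c*b,z] for a,b in h for z in(z0,z1)]
def fitbox(mask,p0,size,z0,z1,name,obs=None,F=8):
    m=cv2.GaussianBlur(mask.astype(np.float32),(0,0),.8)
    def cost(q):
        p=[p0[0]+q[0]/1000,p0[1]+q[1]/1000,p0[2]+q[2]/50]
        h=cv2.convexHull(topix(boxpts(p,size,z0,z1),name,obs).astype(np.float32))
        im=np.zeros(mask.shape,np.uint8); cv2.fillConvexPoly(im,np.round(h*16).astype(np.int32),255,cv2.LINE_AA,4)
        return np.abs(im/255.-m).sum()
    best=min((minimize(cost,[a,b,c],method="Nelder-Mead",options=dict(initial_simplex=np.array([[a,b,c],[a+5,b,c],[a,b+5,c],[a,b,c+5]]))) for a in(-4,4) for b in(-3,3) for c in(-4,4)),key=lambda r:r.fun)
    q=best.x; return np.array([p0[0]+q[0]/1000,p0[1]+q[1]/1000,p0[2]+q[2]/50]),best.fun,mask.sum()
E
python3 - <<'E'
from h import *
import pickle
o=pickle.load(open("o1.pkl","rb")); a=cv2.imread("pics/w1.png"); mx=a.max(2)
for p in [(.5116,-.0833,.01),(.509,-.1481,.426),(.5057,-.2145,0)]:
    r=topix([[p[0],p[1],.085]],"wrist",o)[0].astype(int); m=np.zeros(mx.shape,bool)
    sl=np.s_[r[1]-42:r[1]+36,r[0]-26:r[0]+26]; d=(mx<48)
    n,l,st,ce=cv2.connectedComponentsWithStats(d[sl].astype(np.uint8)); k=1+np.argmax(st[1:,4]); m[sl]=(l==k)
    print(r,st[k],fitbox(m,p,(.06,.01),.065,.093,"wrist",o))
hsv=cv2.cvtColor(a,cv2.COLOR_BGR2HSV); w=((hsv[...,1]>90)&(hsv[...,0]<20)&(mx>50)); w[225:]=0
q=np.argwhere(w)[:,::-1].astype(np.int32); m=np.zeros(mx.shape,np.uint8); cv2.fillConvexPoly(m,cv2.convexHull(q),1)
print(fitbox(m,(.509,-.148,.0),(.062,.21),0.0,.065,"wrist",o))
E
```

```text
[313 192] [ 17   6  16  61 764] (array([ 0.50767114, -0.08511265,  0.05468258]), np.float64(259.2103898960828), np.int64(764))
[249 189] [ 11   9  28  59 643] (array([ 0.50637279, -0.14876495,  0.2904671 ]), np.float64(246.9712037214476), np.int64(643))
[182 186] [ 12   6  23  62 920] (array([ 0.50203235, -0.2185895 ,  0.00167498]), np.float64(263.2007661312682), np.int64(920))Traceback (most recent call last):
  File "<stdin>", line 11, in <module>
  File "h.py", line 37, in fitbox
    best=min((minimize(cost,[a,b,c],method="Nelder-Mead",options=dict(initial_simplex=np.array([[a,b,c],[a+5,b,c],[a,b+5,c],[a,b,c+5]]))) for a in(-4,4) for b in(-3,3) for c in(-4,4)),key=lambda r:r.fun)
  File "h.py", line 37, in <genexpr>
    best=min((minimize(cost,[a,b,c],method="Nelder-Mead",options=dict(initial_simplex=np.array([[a,b,c],[a+5,b,c],[a,b+5,c],[a,b,c+5]]))) for a in(-4,4) for b in(-3,3) for c in(-4,4)),key=lambda r:r.fun)
              ~~~~~~~~^^^^^^^^^^^^^^^^^^^^^^^^^^^^^^^^^^^^^^^^^^^^^^^^^^^^^^^^^^^^^^^^^^^^^^^^^^^^^^^^^^^^^^^^^^^^^^^^^^^^^^^^^^^^^^^^^^^
    res = _minimize_neldermead(fun, x0, args, callback, bounds=bounds,
                               **options)
    fxcc = func(xcc)
    fx = function(np.copy(x), *(wrapper_args + args))
  File "h.py", line 34, in cost
    h=cv2.convexHull(topix(boxpts(p,size,z0,z1),name,obs).astype(np.float32))
                     ~~~~~^^^^^^^^^^^^^^^^^^^^^^^^^^^^^^^
  File "h.py", line 17, in topix
    K,d,R,t=cam(name,obs); return cv2.projectPoints(np.array(X,float),cv2.Rodrigues(R)[0],t,K,d)[0].reshape(-1,2)
            ~~~^^^^^^^^^^
  File "h.py", line 5, in cam
    p=viewer.camera_params(name); f=192/np.tan(np.radians(p["vertical_fov"]/2))
ValueError: time passes only in moves, steps and waits
```

```bash
cat > fixp.py <<'E'
from workcell import viewer
import pickle
pickle.dump({n:viewer.camera_params(n) for n in("top","side","wrist")},open("cp.pkl","wb"))
E
python3 fixp.py; sed -i 's/p=viewer.camera_params(name);/p=CP[name];/; s/^import cv2, numpy as np/import cv2, numpy as np, pickle\nCP=pickle.load(open("cp.pkl","rb"))/' h.py
python3 - <<'E'
from h import *
a=cv2.imread("pics/w1.png")[135:230,140:355]
a=cv2.resize(a,None,fx=3.6,fy=3.6,interpolation=cv2.INTER_CUBIC)
cv2.imwrite("pics/w1c.png",np.clip(a.astype(float)*2.2,0,255).astype(np.uint8))
E
```

```text
(no output)
```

View pics/w1c.png

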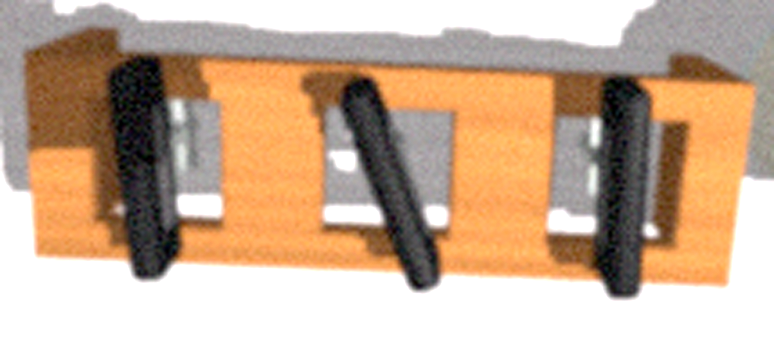

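Run:
```python
from h import *
o=pickle.load(open("o1.pkl","rb"))
c=lambda x,y:(140+(x+.5)/3.6-.5,135+(y+.5)/3.6-.5)
k=toworld([c(131,62),c(150,276),c(357,82),c(425,287),c(628,80),c(624,295)],.093,"wrist",o)
for i in range(3):
    d=k[2*i]-k[2*i+1]; print("key",k[2*i:2*i+2].mean(0).round(4),np.hypot(*d[:2]).round(3),(np.arctan2(d[1],d[0])).round(3))
r=toworld([c(27,57),c(755,85),c(727,283),c(37,252)],.065,"wrist",o); print(r.round(4),r.mean(0).round(4),np.linalg.norm(r-np.roll(r,1,0),axis=1))
# holes
h=toworld([c(108,150),c(222,160),c(323,160),c(452,168),c(551,172),c(685,180)],.065,"wrist",o);print(h.round(4))
```

```text
key [ 0.4995 -0.2156  0.093 ] 0.059 -3.127
key [ 0.5038 -0.1485  0.093 ] 0.06 -2.838
key [ 0.5048 -0.0856  0.093 ] 0.06 -3.107
[[ 0.4726 -0.2531  0.065 ]
 [ 0.4808 -0.0445  0.065 ]
 [ 0.5413 -0.0478  0.065 ]
 [ 0.5312 -0.2559  0.065 ]] [ 0.5065 -0.1503  0.065 ] [0.05862041 0.20873153 0.06052048 0.20833679]
[[ 0.4998 -0.2321  0.065 ]
 [ 0.5029 -0.1989  0.065 ]
 [ 0.5029 -0.1693  0.065 ]
 [ 0.5053 -0.1315  0.065 ]
 [ 0.5066 -0.1023  0.065 ]
 [ 0.509  -0.0627  0.065 ]]
```

>>> {"fn": "arm_command", "kwargs": {"plan": [{"dp": [-3, 28, 0], "spin": -0.02}, {"dp": [-3, 28, 30], "spin": -0.015}, {"dp": [0, 0, 45], "spin": 0}, {"dp": [0, 0, 45], "spin": 0}, {"dp": [0, 0, 20], "spin": 0}]}}

```text
clock: 3.4
position: [0.5032, -0.0907, 0.261]
ee_rot: [-0.011, 1.0, 0.0, -0.002]
ft_force: [-0.3, -0.0, -0.3]
grip_width: 0.401
grasp_force: 0.0
```

>>> {"fn": "arm_command", "kwargs": {"plan": [{"dp": [0, 0, 15], "spin": 0}, {"dp": [0, 0, 7], "spin": 0}, {"dp": [0, 0, 0], "spin": 0}]}}

```text
clock: 3.7
position: [0.505, -0.0901, 0.2427]
ee_rot: [-0.012, 1.0, -0.0, -0.0]
ft_force: [-0.3, 0.7, 0.8]
grip_width: 0.397
grasp_force: 0.0
```

Run:
```python
from h import *
o=manip.get_obs(); print(o["clock"],o["position"],yaw(o),o["joint_pos"].round(2),o["ft_force"])
a=viewer.camera("wrist")[180:384,130:400]
cv2.imwrite("pics/w2.png",np.clip(cv2.resize(a,None,fx=2.5,fy=2.5,interpolation=cv2.INTER_CUBIC).astype(float)*2.2,0,255).astype(np.uint8))
```

```text
3.7 [ 0.5049524  -0.09005267  0.24265384] -3.118587800263602 [ 0.67  0.32 -0.66  1.9   0.23  0.99  1.5 ] [-0.26464393  0.71306312  0.84243217]
```

View pics/w2.png

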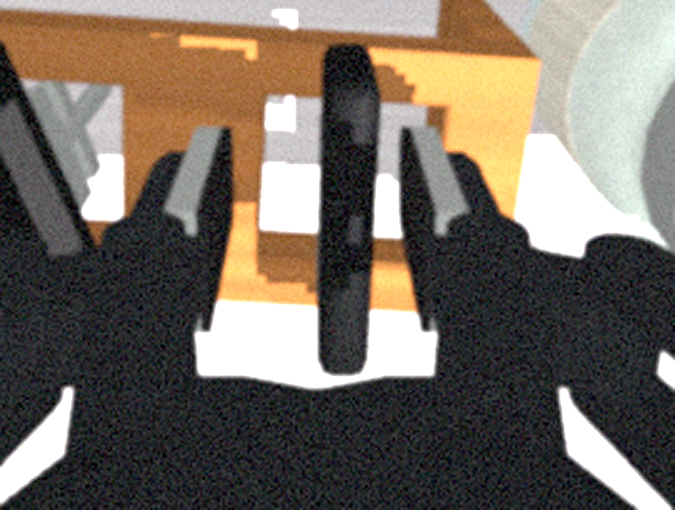

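The view shows the bow at crop x≈346 and the finger gap centred at ≈318, so the tool needs about 6 mm in +y. I'll check where the bow lies along the tool.

Run:
```python
from h import *
o=manip.get_obs()
c=lambda x,y:(130+(x+.5)/2.5-.5,180+(y+.5)/2.5-.5)
print(toworld([c(342,372),c(350,95),c(350,75),c(350,45)],.093,"wrist",o).round(4))
print(toworld([c(350,45)],.065,"wrist",o).round(4))
for x in (.500,.503,.506): print(x,topix([[x-.03,-.085,.093],[x+.03,-.085,.093],[x-.03,-.085,.065]],"wrist",o).round(1).tolist(),c(346,372),c(350,45))
```

```text
[[ 0.5356 -0.084   0.093 ]
 [ 0.4796 -0.0845  0.093 ]
 [ 0.476  -0.0847  0.093 ]
 [ 0.4708 -0.0849  0.093 ]]
[[ 0.4792 -0.0833  0.065 ]]
0.5 [[269.4, 195.9], [264.8, 318.4], [267.1, 180.1]] (268.1, 328.5) (269.7, 197.7)
0.503 [[269.2, 202.8], [264.6, 323.8], [266.9, 185.9]] (268.1, 328.5) (269.7, 197.7)
0.506 [[268.9, 209.6], [264.4, 329.1], [266.7, 191.6]] (268.1, 328.5) (269.7, 197.7)
```

>>> {"fn": "arm_command", "kwargs": {"plan": [{"dp": [-1.5, 6, 0], "spin": 0}, {"dp": [0, 0, 0], "spin": 0}]}}

```text
clock: 3.95
position: [0.5069, -0.0826, 0.2438]
ee_rot: [-0.013, 1.0, -0.0, 0.001]
ft_force: [-0.3, 0.1, -0.1]
grip_width: 0.4
grasp_force: 0.0
```

>>> {"fn": "arm_command", "kwargs": {"plan": [{"dp": [0, 0, 0]}, {"dp": [0, 0, 0]}, {"dp": [0, 0, 0]}, {"dp": [0, 0, 0]}], "grip": 1, "newtons": 60}}

```text
invalid input at $.plan[0]: expected keys dp, spin
```

>>> {"fn": "arm_command", "kwargs": {"plan": [{"dp": [0, 0, -20]}, {"dp": [0, 0, -40]}, {"dp": [0, 0, -40]}, {"dp": [0, 0, 0]}]}}

```text
invalid input at $.plan[0]: expected keys dp, spin
```

Run:
```python
from h import *
o=manip.get_obs(); print(o["clock"],o["position"],yaw(o),o["joint_pos"].round(2),o["ft_force"],o["grip_width"],o["grasp_force"])
plan([.535,.16,.40],3.008-2*np.pi,8,o)
```

```text
3.95 [ 0.50687983 -0.08259266  0.24384774] -3.1165248927342835 [ 0.66  0.32 -0.67  1.9   0.23  1.    1.49] [-0.30011547  0.11652862 -0.11887679] 0.3997179765235647 0.0
0 [-4.0, 30.0, -20.0] 0.02
1 [-4.0, 30.0, -20.0] 0.02
2 [-3.0, 30.0, -20.0] 0.02
3 [-3.0, 30.0, -20.0] 0.02
4 [-2.0, 30.0, -20.0] 0.02
5 [-1.0, 30.0, -20.0] 0.02
6 [-1.0, 31.0, -20.0] 0.02
7 [-0.0, 31.0, -20.0] 0.02
```

>>> {"fn": "arm_command", "kwargs": {"plan": [{"dp": [0, -1.5, 0], "spin": 0}, {"dp": [0, 0, 0], "spin": 0}, {"dp": [0, 0, 0], "spin": 0}, {"dp": [0, 0, 0], "spin": 0}, {"dp": [0, 0, 0], "spin": 0}], "grip": 1, "newtons": 60}}

```text
clock: 4.45
position: [0.5065, -0.0853, 0.2432]
ee_rot: [-0.012, 1.0, -0.0, 0.0]
ft_force: [-1.6, -0.7, 6.1]
grip_width: 0.105
grasp_force: 58.9
```

>>> {"fn": "arm_command", "kwargs": {"plan": [{"dp": [0, 0, -10], "spin": 0}, {"dp": [0, 0, -40], "spin": 0}, {"dp": [0, 0, -50], "spin": 0}, {"dp": [0, 0, -10], "spin": 0}, {"dp": [0, 0, 0], "spin": 0}]}}

```text
clock: 4.95
position: [0.5068, -0.0849, 0.3549]
ee_rot: [-0.012, 1.0, -0.001, 0.002]
ft_force: [-0.5, -0.6, -1.1]
grip_width: 0.101
grasp_force: 58.5
```

Run:
```python
from h import *
o=manip.get_obs(); print(o["clock"],o["position"],yaw(o),o["joint_pos"].round(2),o["ft_force"],o["grip_width"],o["grasp_force"])
plan([.525,.175,.40],3.008-2*np.pi,7,o)
```

```text
4.95 [ 0.50677887 -0.08491301  0.35491526] -3.117519320316134 [ 0.72  0.18 -0.7   1.79  0.13  1.21  1.57] [-0.48761237 -0.63026053 -1.09959086] 0.10050186460041874 58.464142084121704
0 [-4.0, 37.0, -6.0] 0.023
1 [-3.0, 37.0, -6.0] 0.023
2 [-2.0, 37.0, -6.0] 0.023
3 [-1.0, 37.0, -6.0] 0.023
4 [-0.0, 37.0, -6.0] 0.023
5 [1.0, 37.0, -6.0] 0.023
6 [2.0, 37.0, -6.0] 0.023
```

>>> {"fn": "arm_command", "kwargs": {"plan": [{"dp": [-4, 37, -7], "spin": 0.025}, {"dp": [-3, 37, -7], "spin": 0.025}, {"dp": [-2, 37, -7], "spin": 0.025}, {"dp": [-1, 37, -7], "spin": 0.025}, {"dp": [0, 37, -7], "spin": 0.025}]}}

```text
clock: 5.45
position: [0.5206, 0.101, 0.3863]
ee_rot: [0.051, 0.999, -0.0, -0.001]
ft_force: [1.0, 0.5, -0.5]
grip_width: 0.105
grasp_force: 58.6
```

>>> {"fn": "arm_command", "kwargs": {"plan": [{"dp": [0, 35, -10], "spin": 0.025}, {"dp": [0, 0, 0], "spin": 0}, {"dp": [0, 0, 0], "spin": 0}]}}

```text
clock: 5.75
position: [0.5243, 0.1351, 0.3962]
ee_rot: [0.062, 0.998, -0.0, -0.001]
ft_force: [0.3, -0.9, -0.1]
grip_width: 0.104
grasp_force: 58.6
```

Run:
```python
from h import *
o=manip.get_obs(); print(o["clock"],o["position"],yaw(o),o["joint_pos"].round(2),o["ft_force"],o["grip_width"],o["grasp_force"])
a=viewer.camera("wrist"); cv2.imwrite("pics/w3.png",a); pickle.dump(o,open("o3.pkl","wb"))
print([(np.round(d["position"],4).tolist(),round(d["score"],2)) for d in finder.find_in("wrist","keyway")])
print(topix([[.543,.183,.08]],"wrist",o))
a=a[110:384,160:420]
cv2.imwrite("pics/w3b.png",np.clip(cv2.resize(a,None,fx=2.15,fy=2.15,interpolation=cv2.INTER_CUBIC).astype(float)*1.7,0,255).astype(np.uint8))
```

```text
5.75 [0.52427292 0.13507597 0.3961978 ] 3.0180041541512486 [ 0.38  0.25 -0.82  1.66  0.18  1.32  0.97] [ 0.34721747 -0.90597009 -0.08383065] 0.10369855636048156 58.62866520881653
[([0.528, 0.1886, 0.0726], 0.92), ([0.515, -0.0962, 0.0655], 0.26)]
[[306.25805752 195.5245531 ]]
```

View pics/w3b.png

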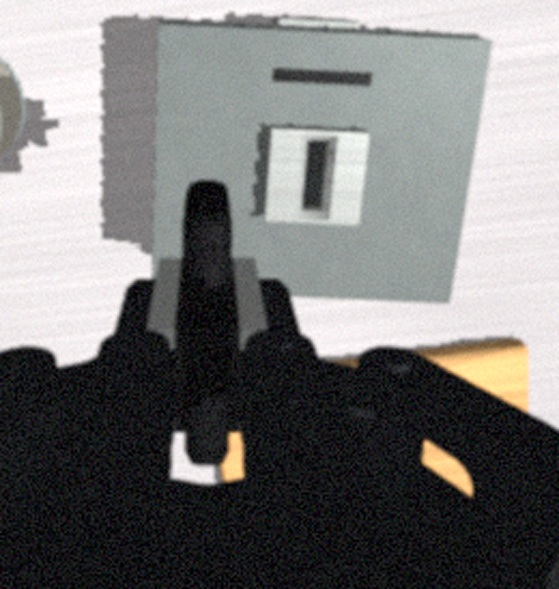

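The view shows the plate with corners (270,127), (370,130), (359,224), (266,219) in the crop, and the held bow at x≈207, rows 182 to 463.

Run:
```python
from h import *
o=pickle.load(open("o3.pkl","rb")); a=cv2.imread("pics/w3.png")
c=lambda x,y:(160+(x+.5)/2.15-.5,110+(y+.5)/2.15-.5)
r=toworld([c(270,127),c(370,130),c(359,224),c(266,219)],.08,"wrist",o);print(r.round(4),r.mean(0).round(4),np.linalg.norm(r-np.roll(r,1,0),axis=1).round(4))
d=(r[1]-r[0]+r[2]-r[3]);print("yaw",np.arctan2(d[1],d[0])-np.pi/2); d=(r[3]-r[0]+r[2]-r[1]);print("yaw",np.arctan2(d[1],d[0]))
# bright plate mask
g=a.min(2).astype(int); p=topix([r.mean(0)],"wrist",o)[0].astype(int)
m=(g[p[1]-35:p[1]+35,p[0]-35:p[0]+35]>95).astype(np.uint8)
n,l,st,ce=cv2.connectedComponentsWithStats(m); k=l.shape; best=1+np.argmax(st[1:,4]); q=np.argwhere(l==best)[:,::-1].astype(np.float32)
print(st[best]); b=cv2.boxPoints(cv2.minAreaRect(q))+[p[0]-35,p[1]-35]
w=toworld(b,.08,"wrist",o); print(w.round(4),w.mean(0).round(4))
# bow: in tool frame relative
zt=o["position"][2]-.150; b=toworld([c(207,182),c(207,463),c(192,463),c(224,463)],zt,"wrist",o); R=Rot.from_quat(o["ee_rot"]).as_matrix(); print("bow top z",zt,((b-o["position"])@R).round(4))
zl=zt-.028; b=toworld([c(207,182)],zl,"wrist",o);print(((b-o["position"])@R).round(4))
```

```text
[[0.5137 0.165  0.08  ]
 [0.5206 0.2095 0.08  ]
 [0.5648 0.2019 0.08  ]
 [0.557  0.159  0.08  ]] [0.539  0.1839 0.08  ] [0.0437 0.045  0.0448 0.0437]
yaw -0.16647087302178187
yaw -0.15459292518968454
[  12   14   51   46 1545]
[[0.5583 0.1582 0.08  ]
 [0.5132 0.1653 0.08  ]
 [0.5216 0.2106 0.08  ]
 [0.5673 0.2055 0.08  ]] [0.5401 0.1849 0.08  ]
bow top z 0.2461978026370066 [[ 0.036   0.0002  0.1501]
 [-0.028   0.0003  0.1499]
 [-0.028  -0.003   0.1499]
 [-0.028   0.004   0.1499]]
[[0.0279 0.0002 0.1781]]
```

Run:
```python
from h import *
plan([.540,.184,.322],2.987,3,dec=1)
```

```text
0 [-3.0, 17.4, 24.7] 0.009
1 [-2.8, 17.5, 24.7] 0.009
2 [-2.7, 17.5, 24.7] 0.009
```

>>> {"fn": "arm_command", "kwargs": {"plan": [{"dp": [-3, 17.5, 20], "spin": 0.01}, {"dp": [-3, 17.5, 20], "spin": 0.01}, {"dp": [-2.5, 17.5, 34], "spin": 0.01}, {"dp": [0, 0, 0], "spin": 0}, {"dp": [0, 0, 0], "spin": 0}]}}

```text
clock: 6.35
position: [0.5402, 0.1843, 0.3228]
ee_rot: [0.078, 0.997, -0.0, -0.001]
ft_force: [0.0, 0.0, 0.1]
grip_width: 0.103
grasp_force: 58.6
```

Run:
```python
from h import *
o=manip.get_obs(); print(o["clock"],o["position"],yaw(o),o["joint_pos"].round(2),o["ft_force"],o["grip_width"],o["grasp_force"])
a=viewer.camera("wrist"); cv2.imwrite("pics/w4.png",a); pickle.dump(o,open("o4.pkl","wb"))
b=viewer.camera("top")[165:245,100:180]; s=viewer.camera("side")[200:330,200:330]
z=lambda i,h:cv2.resize(i,(int(h*i.shape[1]/i.shape[0]),h),interpolation=cv2.INTER_CUBIC)
cv2.imwrite("pics/w4b.png",np.clip(np.hstack([z(a[130:384,130:384],400),z(s,400)]).astype(float)*1.7,0,255).astype(np.uint8))
```

```text
6.35 [0.54016216 0.18430767 0.32284959] 2.9851245634638683 [ 0.25  0.39 -0.81  1.68  0.29  1.21  0.79] [0.00355415 0.02821265 0.14609556] 0.103354040662329 58.64096760749817
```

View pics/w4b.png

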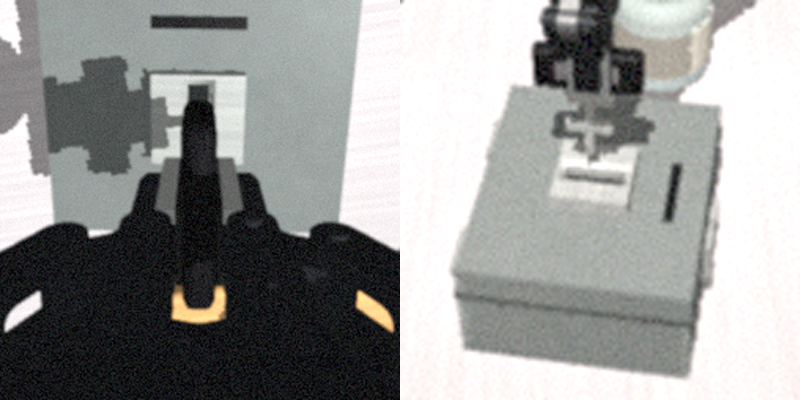

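The key stands over the slot: bow centre at crop x≈199, plate centre ≈198, and the two are parallel. I'll descend.

>>> {"fn": "arm_command", "kwargs": {"plan": [{"dp": [0, 0, 10], "spin": 0}, {"dp": [0, 0, 10], "spin": 0}, {"dp": [0, 0, 10], "spin": 0}, {"dp": [0, 0, 0], "spin": 0}]}}

```text
clock: 6.9
position: [0.5396, 0.185, 0.2918]
ee_rot: [0.078, 0.997, -0.001, -0.001]
ft_force: [0.5, -0.7, 0.2]
grip_width: 0.103
grasp_force: 58.6
```

>>> {"fn": "arm_command", "kwargs": {"plan": [{"dp": [0, 0, 10], "spin": 0}, {"dp": [0, 0, 10], "spin": 0}, {"dp": [0, 0, 6], "spin": 0}, {"dp": [0, 0, 0], "spin": 0}]}}

```text
clock: 7.3
position: [0.5398, 0.1854, 0.2665]
ee_rot: [0.078, 0.997, -0.0, -0.001]
ft_force: [0.3, 0.3, -0.1]
grip_width: 0.101
grasp_force: 58.6
```

Going in with no force; the last 8.5 mm now.

>>> {"fn": "arm_command", "kwargs": {"plan": [{"dp": [0, 0, 4], "spin": 0}, {"dp": [0, 0, 3], "spin": 0}, {"dp": [0, 0, 2.5], "spin": 0}, {"dp": [0, 0, 0], "spin": 0}]}}

```text
clock: 7.7
position: [0.5402, 0.1854, 0.2583]
ee_rot: [0.078, 0.997, -0.0, 0.0]
ft_force: [0.2, -2.0, -0.4]
grip_width: 0.104
grasp_force: 58.8
```

>>> {"fn": "arm_command", "kwargs": {"plan": [{"dp": [0, 0, 1.5], "spin": 0}, {"dp": [0, 0, 1], "spin": 0}, {"dp": [0, 0, 0], "spin": 0}]}}

```text
clock: 8.0
position: [0.5403, 0.1857, 0.258]
ee_rot: [0.078, 0.997, -0.001, 0.001]
ft_force: [-10.7, -6.0, 25.0]
grip_width: 0.103
grasp_force: 62.5
```

>>> {"fn": "arm_command", "kwargs": {"plan": [{"dp": [0, 0, -1], "spin": 0.1}, {"dp": [0, 0, 0], "spin": 0.12}, {"dp": [0, 0, 0], "spin": 0.12}, {"dp": [0, 0, 0], "spin": 0.12}, {"dp": [0, 0, 0], "spin": 0.1}]}}

```text
clock: 8.5
position: [0.5401, 0.1854, 0.2581]
ee_rot: [0.352, 0.936, -0.001, 0.0]
ft_force: [-6.3, -4.6, 16.6]
grip_width: 0.104
grasp_force: 61.8
```

>>> {"fn": "arm_command", "kwargs": {"plan": [{"dp": [0, 0, 0], "spin": 0.08}, {"dp": [0, 0, 0], "spin": 0}]}}

```text
clock: 8.7
position: [0.5401, 0.1855, 0.2581]
ee_rot: [0.388, 0.922, -0.001, 0.001]
ft_force: [-5.1, -5.7, 16.1]
grip_width: 0.102
grasp_force: 62.5
```

```bash
cat >> h.py <<'E'
def st():
    o=manip.get_obs(); print(o["clock"],o["position"].round(4),"yaw",round(yaw(o),3),o["joint_pos"].round(2),o["ft_force"].round(1),o["torque"].round(2),round(o["grip_width"],3),round(o["grasp_force"],1)); return o
E
python3 -c "
from h import *
st()"
```

```text
8.7 [0.5401 0.1855 0.2581] yaw 2.344 [ 0.13  0.42 -0.66  1.74  0.29  1.07  0.15] [-5.1 -5.7 16.1] [-1.5   1.77  0.67] 0.102 62.5
```

>>> {"fn": "arm_command", "kwargs": {"plan": [{"dp": [0, 0, 0], "spin": 0.08}, {"dp": [0, 0, 0], "spin": 0}]}}

```text
clock: 8.9
position: [0.5401, 0.1856, 0.2581]
ee_rot: [0.424, 0.906, -0.001, 0.001]
ft_force: [-5.8, -4.4, 16.1]
grip_width: 0.103
grasp_force: 72.3
```

```bash
python3 -c "
from h import *
st()"
```

```text
8.9 [0.5401 0.1856 0.2581] yaw 2.265 [ 0.12  0.42 -0.64  1.74  0.28  1.07  0.07] [-5.8 -4.4 16.1] [-1.37  1.66  1.26] 0.103 72.3
```

Torque rises 0.67 → 1.26 N m with more turn, so this key is blocked and wrong. I'll turn back to zero and lift it out.

>>> {"fn": "arm_command", "kwargs": {"plan": [{"dp": [0, 0, -0.5], "spin": -0.14}, {"dp": [0, 0, 0], "spin": -0.14}, {"dp": [0, 0, 0], "spin": -0.14}, {"dp": [0, 0, 0], "spin": -0.14}, {"dp": [0, 0, 0], "spin": -0.14}]}}

```text
clock: 9.4
position: [0.5402, 0.1853, 0.2582]
ee_rot: [0.085, 0.996, -0.0, 0.0]
ft_force: [-5.9, -3.7, 11.2]
grip_width: 0.102
grasp_force: 60.4
```

>>> {"fn": "arm_command", "kwargs": {"plan": [{"dp": [0, 0, 0], "spin": -0.12}, {"dp": [0, 0, 0], "spin": -0.05}, {"dp": [0, 0, 0], "spin": 0}]}}

```text
clock: 9.7
position: [0.5405, 0.1842, 0.2581]
ee_rot: [0.003, 1.0, -0.001, 0.0]
ft_force: [-6.2, -8.3, 13.6]
grip_width: 0.103
grasp_force: 60.8
```

```bash
python3 -c "
from h import *
st()"
```

```text
9.7 [0.5405 0.1842 0.2581] yaw 3.136 [ 0.24  0.47 -0.8   1.74  0.37  1.1   0.88] [-6.2 -8.3 13.6] [-1.99  1.25 -0.15] 0.103 60.8
```

>>> {"fn": "arm_command", "kwargs": {"plan": [{"dp": [0, 0, 0], "spin": 0.14}, {"dp": [0, 0, -10], "spin": 0}, {"dp": [0, 0, -25], "spin": 0}, {"dp": [0, 0, -35], "spin": 0}, {"dp": [0, 0, -35], "spin": 0}]}}

```text
clock: 10.2
position: [0.5399, 0.1859, 0.3636]
ee_rot: [0.071, 0.997, 0.0, -0.0]
ft_force: [0.1, -0.1, -0.0]
grip_width: 0.104
grasp_force: 58.8
```

```bash
python3 -c "
from h import *
o=st(); plan([.5067,-.0848,.362],3.167,6,o,1)"
```

```text
10.2 [0.5399 0.1859 0.3636] yaw 2.999 [ 0.26  0.35 -0.82  1.63  0.26  1.28  0.82] [ 0.1 -0.1 -0. ] [-0.03 -0.08  0.04] 0.104 58.8
0 [-0.9, -45.4, 0.2] -0.028
1 [0.3, -45.5, 0.2] -0.028
2 [1.6, -45.4, 0.2] -0.028
3 [2.9, -45.4, 0.2] -0.028
4 [4.1, -45.3, 0.2] -0.028
5 [5.4, -45.1, 0.2] -0.028
```

>>> {"fn": "arm_command", "kwargs": {"plan": [{"dp": [-0.9, -45.4, 0], "spin": -0.028}, {"dp": [0.3, -45.5, 0], "spin": -0.028}, {"dp": [1.6, -45.4, 0], "spin": -0.028}, {"dp": [2.9, -45.4, 0], "spin": -0.028}, {"dp": [4.1, -45.3, 0], "spin": -0.028}]}}

```text
clock: 10.7
position: [0.5114, -0.0413, 0.3628]
ee_rot: [0.001, 1.0, -0.0, 0.001]
ft_force: [0.6, -1.0, -0.7]
grip_width: 0.098
grasp_force: 58.9
```

>>> {"fn": "arm_command", "kwargs": {"plan": [{"dp": [5.4, -45.1, 0], "spin": -0.028}, {"dp": [0, 0, 0], "spin": 0}, {"dp": [0, 0, 0], "spin": 0}]}}

```text
clock: 11.0
position: [0.5061, -0.0857, 0.3625]
ee_rot: [-0.011, 1.0, 0.0, 0.0]
ft_force: [-0.2, 1.5, -0.0]
grip_width: 0.103
grasp_force: 58.9
```

```bash
python3 -c "
from h import *
o=st(); plan([.5067,-.0848,.243],3.167-2*np.pi*(yaw(o)<0),4,o,1)"
```

```text
11.0 [ 0.5061 -0.0857  0.3625] yaw -3.12 [ 0.75  0.18 -0.73  1.78  0.13  1.23  1.57] [-0.2  1.5 -0. ] [ 0.04 -0.05 -0.  ] 0.103 58.9
0 [-0.1, 0.2, 29.9] -0.001
1 [-0.1, 0.2, 29.9] -0.001
2 [-0.1, 0.2, 29.9] -0.001
3 [-0.1, 0.2, 29.9] -0.001
```

>>> {"fn": "arm_command", "kwargs": {"plan": [{"dp": [0, 1, 40], "spin": 0}, {"dp": [0, 0, 40], "spin": 0}, {"dp": [0, 0, 25], "spin": 0}, {"dp": [0, 0, 10], "spin": 0}, {"dp": [0, 0, 4], "spin": 0}]}}

```text
clock: 11.5
position: [0.5063, -0.0828, 0.2431]
ee_rot: [-0.012, 1.0, 0.001, -0.0]
ft_force: [-17.6, 4.2, 32.9]
grip_width: 0.103
grasp_force: 63.7
```

>>> {"fn": "arm_command", "kwargs": {"plan": [{"dp": [0, 0, 0.5], "spin": 0}, {"dp": [0, 0, 0], "spin": 0}]}}

```text
clock: 11.7
position: [0.5069, -0.0836, 0.244]
ee_rot: [-0.012, 1.0, -0.0, 0.001]
ft_force: [0.2, 0.7, 0.5]
grip_width: 0.102
grasp_force: 58.9
```

>>> {"fn": "arm_command", "kwargs": {"plan": [{"dp": [0, 0, 0], "spin": 0}, {"dp": [0, 0, 0], "spin": 0}, {"dp": [0, 0, -10], "spin": 0}, {"dp": [0, 0, -40], "spin": 0}, {"dp": [0, 0, -20], "spin": 0}], "grip": 0.2}}

```text
clock: 12.2
position: [0.5067, -0.0838, 0.316]
ee_rot: [-0.011, 1.0, -0.0, 0.001]
ft_force: [0.6, -1.0, 0.5]
grip_width: 0.402
grasp_force: 0.0
```

```bash
python3 -c "
from h import *
o=st(); plan([.5053,-.1473,.32],-2.838,2,o,1)"
```

```text
12.2 [ 0.5067 -0.0838  0.316 ] yaw -3.119 [ 0.73  0.23 -0.73  1.83  0.17  1.14  1.54] [ 0.6 -1.   0.5] [ 0.01 -0.04 -0.01] 0.402 0.0
0 [1.4, -31.7, -2.0] -0.14
1 [5.8, -31.2, -2.0] -0.14
```

>>> {"fn": "arm_command", "kwargs": {"plan": [{"dp": [1.4, -31.7, 0], "spin": -0.14}, {"dp": [5.8, -31.2, 0], "spin": -0.14}, {"dp": [0, 0, 0], "spin": 0}, {"dp": [0, 0, 0], "spin": 0}]}}

```text
clock: 12.6
position: [0.5047, -0.1481, 0.3133]
ee_rot: [-0.149, 0.989, -0.0, 0.0]
ft_force: [-0.0, 0.9, 0.3]
grip_width: 0.398
grasp_force: 0.0
```

Run:
```python
from h import *
o=st()
a=viewer.camera("wrist"); cv2.imwrite("pics/w5.png",a); pickle.dump(o,open("o5.pkl","wb"))
a=a[130:384,110:400]
cv2.imwrite("pics/w5b.png",np.clip(cv2.resize(a,None,fx=2.3,fy=2.3,interpolation=cv2.INTER_CUBIC).astype(float)*2,0,255).astype(np.uint8))
```

```text
12.6 [ 0.5047 -0.1481  0.3133] yaw -2.842 [ 0.84  0.27 -0.72  1.81  0.19  1.14  1.92] [-0.   0.9  0.3] [ 0.03 -0.02  0.02] 0.398 0.0
```

View pics/w5b.png

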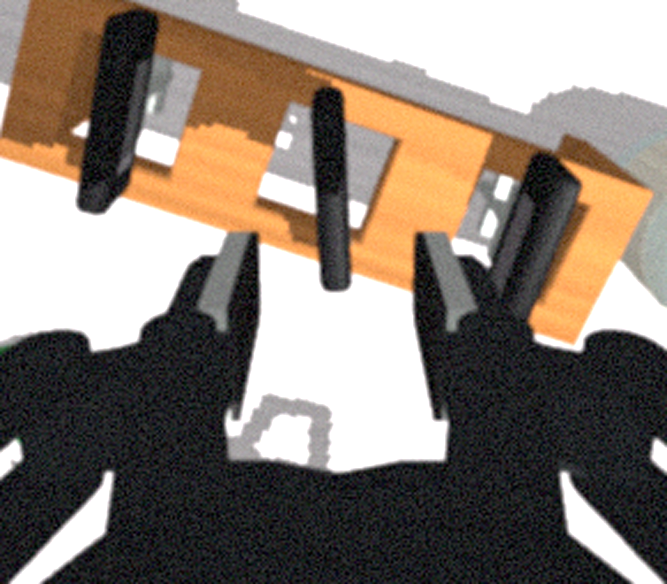

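Key 3 stands upright back in its hole, around (535,235) in the crop. The key 2 bow runs (327,90) to (337,288), nearly centred between the fingers.

Run:
```python
from h import *
o=pickle.load(open("o5.pkl","rb"))
c=lambda x,y:(110+(x+.5)/2.3-.5,130+(y+.5)/2.3-.5)
R=Rot.from_quat(o["ee_rot"]).as_matrix()
f=lambda p,z:((toworld(p,z,"wrist",o)-o["position"])@R).round(4)
print("k2",f([c(327,90),c(337,290)],.093),f([c(327,90)],.065))
w=toworld([c(145,12),c(92,208)],.093,"wrist",o); d=w[0]-w[1]; print("k1",w.round(4),w.mean(0),np.arctan2(d[1],d[0])+np.pi)
```

```text
k2 [[ 0.0327 -0.0024  0.2203]
 [-0.029   0.0004  0.2204]] [[ 0.027  -0.0028  0.2483]]
k1 [[ 0.4683 -0.2132  0.093 ]
 [ 0.5282 -0.2155  0.093 ]] [ 0.49825808 -0.21435586  0.093     ] 6.24577959078602
```

>>> {"fn": "arm_command", "kwargs": {"plan": [{"dp": [1, -1, 25], "spin": -0.04}, {"dp": [0, 0, 25], "spin": 0}, {"dp": [0, 0, 15], "spin": 0}, {"dp": [0, 0, 5.5], "spin": 0}, {"dp": [0, 0, 0], "spin": 0}]}}

```text
clock: 13.15
position: [0.5042, -0.1482, 0.2421]
ee_rot: [-0.17, 0.985, 0.0, -0.0]
ft_force: [-0.5, 0.4, 0.6]
grip_width: 0.401
grasp_force: 0.0
```

>>> {"fn": "arm_command", "kwargs": {"plan": [{"dp": [0, 0, 0], "spin": 0}, {"dp": [0, 0, 0], "spin": 0}, {"dp": [0, 0, 0], "spin": 0}, {"dp": [0, 0, 0], "spin": 0}], "grip": 1, "newtons": 60}}

```text
clock: 13.55
position: [0.5046, -0.1488, 0.2433]
ee_rot: [-0.17, 0.985, -0.0, 0.001]
ft_force: [-1.6, 1.2, 6.5]
grip_width: 0.101
grasp_force: 59.4
```

>>> {"fn": "arm_command", "kwargs": {"plan": [{"dp": [0, 0, -10], "spin": 0}, {"dp": [0, 0, -40], "spin": 0}, {"dp": [0, 0, -50], "spin": 0}, {"dp": [0, 0, -18], "spin": 0}, {"dp": [0, 0, 0], "spin": 0}]}}

```text
clock: 14.05
position: [0.5048, -0.1487, 0.3641]
ee_rot: [-0.17, 0.985, -0.002, 0.002]
ft_force: [-0.2, -0.1, -1.4]
grip_width: 0.1
grasp_force: 58.6
```

Run:
```python
from h import *
o=st(); cv2.imwrite("pics/w6.png",viewer.camera("wrist")); plan([.5402,.185,.362],2.985-2*np.pi,8,o,1)
```

```text
14.05 [ 0.5048 -0.1487  0.3641] yaw -2.799 [ 0.86  0.21 -0.74  1.75  0.15  1.23  2.  ] [-0.2 -0.1 -1.4] [-0.05 -0.02  0.01] 0.1 58.6
0 [-18.2, 37.8, 0.2] 0.062
1 [-15.8, 38.9, 0.2] 0.062
2 [-13.3, 39.8, 0.2] 0.062
3 [-10.8, 40.5, 0.2] 0.062
4 [-8.3, 41.1, 0.2] 0.062
5 [-5.7, 41.6, 0.2] 0.062
6 [-3.1, 41.8, 0.2] 0.062
7 [-0.5, 41.9, 0.2] 0.062
```

>>> {"fn": "arm_command", "kwargs": {"plan": [{"dp": [-18.2, 37.8, 0], "spin": 0.062}, {"dp": [-15.8, 38.9, 0], "spin": 0.062}, {"dp": [-13.3, 39.8, 0], "spin": 0.062}, {"dp": [-10.8, 40.5, 0], "spin": 0.062}, {"dp": [-8.3, 41.1, 0], "spin": 0.062}]}}

```text
clock: 14.6
position: [0.5256, 0.0611, 0.3591]
ee_rot: [-0.015, 1.0, -0.0, -0.001]
ft_force: [0.6, -0.0, -0.8]
grip_width: 0.103
grasp_force: 58.6
```

>>> {"fn": "arm_command", "kwargs": {"plan": [{"dp": [-5.7, 41.6, 0], "spin": 0.062}, {"dp": [-3.1, 41.8, 0], "spin": 0.062}, {"dp": [-0.5, 41.9, 15], "spin": 0.062}, {"dp": [0, 0, 25], "spin": 0}, {"dp": [0, 0, 0], "spin": 0}]}}

```text
clock: 15.1
position: [0.5376, 0.1854, 0.3161]
ee_rot: [0.075, 0.997, -0.001, -0.003]
ft_force: [-0.2, -0.0, -1.7]
grip_width: 0.1
grasp_force: 58.7
```

Run:
```python
from h import *
o=st(); a=viewer.camera("wrist"); cv2.imwrite("pics/w7.png",a); b=cv2.imread("pics/w4.png")
cv2.imwrite("pics/w7b.png",np.clip(np.hstack([cv2.resize(i[130:384,130:384],(400,400),interpolation=cv2.INTER_CUBIC) for i in(b,a)]).astype(float)*2,0,255).astype(np.uint8))
```

```text
15.1 [0.5376 0.1854 0.3161] yaw 2.991 [ 0.26  0.4  -0.82  1.69  0.31  1.2   0.78] [-0.2 -0.  -1.7] [-0.04  0.    0.03] 0.1 58.7
```

View pics/w7b.png

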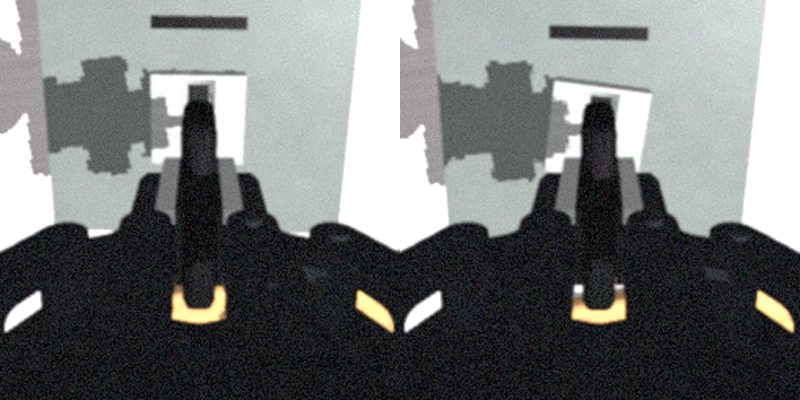

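The bow sits in the grip just as before, but the plate has been left about 0.12 rad clockwise (its top edge runs from (553,80) to (651,92)). I'll turn the key to match.

>>> {"fn": "arm_command", "kwargs": {"plan": [{"dp": [-2.6, 0, 0], "spin": 0.12}, {"dp": [0, 0, 0], "spin": 0}, {"dp": [0, 0, 10], "spin": 0}, {"dp": [0, 0, 10], "spin": 0}, {"dp": [0, 0, 0], "spin": 0}]}}

```text
clock: 15.65
position: [0.5412, 0.1837, 0.2984]
ee_rot: [0.136, 0.991, -0.001, -0.001]
ft_force: [-0.3, 0.1, -1.1]
grip_width: 0.101
grasp_force: 58.7
```

>>> {"fn": "arm_command", "kwargs": {"plan": [{"dp": [0, 0, 10], "spin": 0}, {"dp": [0, 0, 10], "spin": 0}, {"dp": [0, 0, 10], "spin": 0}, {"dp": [0, 0, 0], "spin": 0}]}}

```text
clock: 16.05
position: [0.5412, 0.1842, 0.2683]
ee_rot: [0.136, 0.991, -0.001, -0.001]
ft_force: [0.8, 0.5, 0.1]
grip_width: 0.1
grasp_force: 58.7
```

>>> {"fn": "arm_command", "kwargs": {"plan": [{"dp": [0, 0, 5], "spin": 0}, {"dp": [0, 0, 4], "spin": 0}, {"dp": [0, 0, 2], "spin": 0}, {"dp": [0, 0, 1], "spin": 0}, {"dp": [0, 0, 0], "spin": 0}]}}

```text
clock: 16.55
position: [0.5414, 0.1847, 0.2584]
ee_rot: [0.136, 0.991, -0.0, -0.0]
ft_force: [-3.4, -0.4, 2.7]
grip_width: 0.103
grasp_force: 59.3
```

>>> {"fn": "arm_command", "kwargs": {"plan": [{"dp": [0, 0, 0.8], "spin": 0}, {"dp": [0, 0, 0], "spin": 0}]}}

```text
clock: 16.75
position: [0.5415, 0.1848, 0.2583]
ee_rot: [0.136, 0.991, -0.0, -0.0]
ft_force: [-6.7, -1.9, 10.0]
grip_width: 0.105
grasp_force: 60.5
```

>>> {"fn": "arm_command", "kwargs": {"plan": [{"dp": [0, 0, 0], "spin": 0.1}, {"dp": [0, 0, 0], "spin": 0.12}, {"dp": [0, 0, 0], "spin": 0.12}, {"dp": [0, 0, 0], "spin": 0.12}, {"dp": [0, 0, 0], "spin": 0.1}]}}

```text
clock: 17.25
position: [0.542, 0.1846, 0.2583]
ee_rot: [0.407, 0.913, 0.0, 0.001]
ft_force: [-2.5, -1.6, 6.1]
grip_width: 0.101
grasp_force: 59.8
```

```bash
python3 -c "
from h import *
st()"
```

```text
17.25 [0.542  0.1846 0.2583] yaw 2.303 [ 0.14  0.43 -0.67  1.74  0.3   1.08  0.11] [-2.5 -1.6  6.1] [-0.22  0.76  0.11] 0.101 59.8
```

Torque is only 0.11 N m past the point where the first key blocked, so this one turns. I'll continue to the stop.

>>> {"fn": "arm_command", "kwargs": {"plan": [{"dp": [0, 0, 0], "spin": 0.14}, {"dp": [0, 0, 0], "spin": 0.14}, {"dp": [0, 0, 0], "spin": 0.14}, {"dp": [0, 0, 0], "spin": 0.14}, {"dp": [0, 0, 0], "spin": 0.14}]}}

```text
clock: 17.75
position: [0.5423, 0.1838, 0.2583]
ee_rot: [0.696, 0.718, 0.0, 0.001]
ft_force: [-2.0, -3.9, 7.3]
grip_width: 0.104
grasp_force: 59.8
```

>>> {"fn": "arm_command", "kwargs": {"plan": [{"dp": [0, 0, 0], "spin": 0.14}, {"dp": [0, 0, 0], "spin": 0.14}, {"dp": [0, 0, 0], "spin": 0.14}, {"dp": [0, 0, 0], "spin": 0.12}, {"dp": [0, 0, 0], "spin": 0}]}}

```text
clock: 18.25
position: [0.5422, 0.1838, 0.2583]
ee_rot: [0.862, 0.507, 0.0, 0.001]
ft_force: [-2.4, -4.6, 6.6]
grip_width: 0.102
grasp_force: 59.8
```

```bash
python3 -c "
from h import *
st()"
```

```text
18.25 [0.5422 0.1838 0.2583] yaw 1.063 [-0.03  0.38 -0.45  1.75  0.19  1.05 -1.06] [-2.4 -4.6  6.6] [-0.85  0.6  -0.06] 0.102 59.8
```

>>> {"fn": "arm_command", "kwargs": {"plan": [{"dp": [0, 0, 0], "spin": 0.06}, {"dp": [0, 0, 0], "spin": 0.04}, {"dp": [0, 0, 0], "spin": 0.04}, {"dp": [0, 0, 0], "spin": 0}]}}

```text
clock: 18.65
position: [0.5418, 0.1844, 0.2583]
ee_rot: [0.895, 0.447, 0.0, 0.001]
ft_force: [-4.4, -1.9, 8.5]
grip_width: 0.103
grasp_force: 60.1
```

```bash
python3 -c "
from h import *
st()"
```

```text
18.65 [0.5418 0.1844 0.2583] yaw 0.927 [-0.05  0.38 -0.43  1.75  0.18  1.05 -1.19] [-4.4 -1.9  8.5] [-0.54  1.03  0.32] 0.103 60.1
```

>>> {"fn": "arm_command", "kwargs": {"plan": [{"dp": [0, 0, 0], "spin": 0.05}, {"dp": [0, 0, 0], "spin": 0.05}, {"dp": [0, 0, 0], "spin": 0}]}}

```text
clock: 18.95
position: [0.5418, 0.1844, 0.2583]
ee_rot: [0.915, 0.402, 0.0, 0.001]
ft_force: [-4.1, -4.1, 8.8]
grip_width: 0.106
grasp_force: 69.7
```

```bash
python3 -c "
from h import *
st()"
```

```text
18.95 [0.5418 0.1844 0.2583] yaw 0.828 [-0.06  0.38 -0.42  1.75  0.17  1.05 -1.28] [-4.1 -4.1  8.8] [-0.78  0.91  1.23] 0.106 69.7
```

It is at the stop, with torque at 1.23 N m. I'll relieve it within the play, let go and withdraw.

>>> {"fn": "arm_command", "kwargs": {"plan": [{"dp": [0, 0, 0], "spin": -0.06}, {"dp": [0, 0, 0], "spin": -0.06}, {"dp": [0, 0, 0], "spin": 0}]}}

```text
clock: 19.25
position: [0.5418, 0.1844, 0.2583]
ee_rot: [0.889, 0.457, 0.0, 0.0]
ft_force: [-4.8, -1.9, 8.0]
grip_width: 0.103
grasp_force: 60.0
```

>>> {"fn": "arm_command", "kwargs": {"plan": [{"dp": [0, 0, 0], "spin": 0}, {"dp": [0, 0, 0], "spin": 0}, {"dp": [0, 0, 0], "spin": 0}, {"dp": [0, 0, -10], "spin": 0}, {"dp": [0, 0, -30], "spin": 0}], "grip": 0.2}}

```text
clock: 19.75
position: [0.541, 0.184, 0.2958]
ee_rot: [0.89, 0.456, -0.002, -0.0]
ft_force: [0.9, -0.1, -0.4]
grip_width: 0.399
grasp_force: 0.0
```

>>> {"fn": "arm_command", "kwargs": {"plan": [{"dp": [0, 0, -45], "spin": 0}, {"dp": [0, 0, -45], "spin": 0}, {"dp": [0, 0, -20], "spin": 0}, {"dp": [0, 0, 0], "spin": 0}]}}

```text
clock: 20.15
position: [0.5421, 0.185, 0.4119]
ee_rot: [0.89, 0.456, 0.003, 0.001]
ft_force: [-0.4, -0.1, 0.5]
grip_width: 0.399
grasp_force: 0.0
```

Run:
```python
from h import *
o=st(); a=viewer.camera("wrist"); s=viewer.camera("side")[150:384,130:364]
z=lambda i:cv2.resize(i,(400,400),interpolation=cv2.INTER_CUBIC)
cv2.imwrite("pics/w8.png",np.clip(np.hstack([z(a[80:334,100:354]),z(s)]).astype(float)*1.7,0,255).astype(np.uint8))
```

```text
20.15 [0.5421 0.185  0.4119] yaw 0.948 [-0.02  0.24 -0.46  1.58  0.11  1.34 -1.11] [-0.4 -0.1  0.5] [-0.01  0.01 -0.01] 0.399 0.0
```

View pics/w8.png

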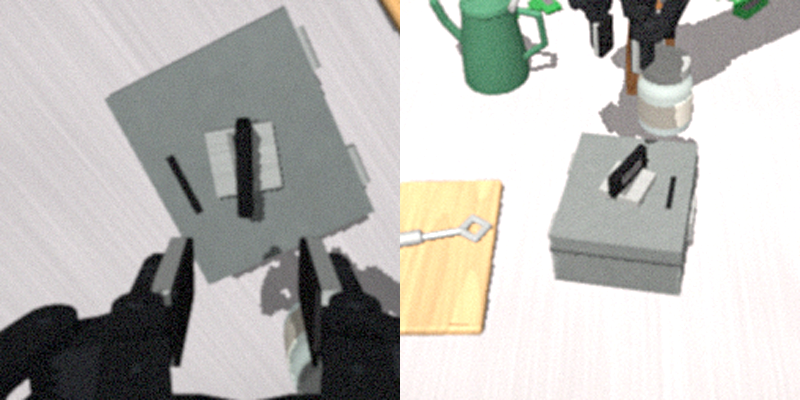

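The key stands flat on the plate at (245,165). The plate edges are rotated about 17° past 90° relative to the box, which matches the 106° stop, and nothing else has moved.

```bash
python3 -c "
from workcell import manip
print(manip.hand_in())"
```

```text
the job is handed in; nothing more can be done
None
```

The second key I tried, from the middle hole, opened the lock: it is turned clockwise to its stop (about 106° in the last picture) and left standing fully home, let go. The first key blocked and is back upright in its rack hole, the third was never needed, and the job was handed in at about 20 s.

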